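# Feed the chip box into the sample keeper

### The job

Put the small clear chip box away in the sample keeper: set it flat in the open loading bay, square against the back fence, then press the red plunger all the way down to its stop so that the pusher drives the box through the orange sprung flap. Let the plunger come right up again; the box must end flat inside with the flap shut behind it. Leave the other things on the desk where they are.

Things in the scene. Friction and masses are not known exactly. Their poses are not given: they have to be found in the camera images.
- chip_box_centre (a point): Centre (half-way up) of the small clear, loose chip box with closed lid: 48 (x) by 52 (y) by 19 mm high, about 30 g, flat on the desk. Starts left or right in front of the keeper, turned up to 0.4 rad; the probe box is on the other side. Grasp it across either width or slide it; any way round (also a quarter turn) fits the bay.
- keeper: Plunger-fed sample keeper, fixed, grey and white, 320 mm long (its y). Origin on the desk at the centre of the open loading bay; x points away from the robot to the back fence, y left along its length. Left of the bay: grey loader housing, y = +45 to +163 mm, 54 mm high. Right: white keeper, y = -35 to -160 mm, clear roof 47 mm high. Both span x = -40 to +37 mm.
- bay (a point): Centre of the loading bay, on the desk (same as the keeper's origin, axes as the keeper's). Its floor is the bare desk; open above and towards -x. It runs from y = -35 mm (keeper front) to y = +35 mm (face of the resting pusher). Back fence: plain wall 36 mm high with its face at x = +27 mm; a box touching it has its centre at x = +1 to +3 mm.
- keeper_mouth (a point): Middle of the lower edge of the keeper's mouth, on the desk (keeper frame x -4, y -35 mm). The mouth is 62 mm wide (x -35 to +27 mm, so flush with the fence) and 33 mm high; the space inside has the same width, bare desk as floor, and ends at y = -155 mm.
- plunger_top (a point): Centre of the flat top of the red plunger head (round, 34 mm across), 115 mm above the desk when up and 75 mm when at its stop; at x = 0, y = +100 mm in the keeper's frame. Moves straight down with the plunger.
- plunger (a joint): Downward stroke of the plunger, 0 up to 0.040 m at its hard stop. A spring pushes it up: about 3 N at the top and 9 N at the stop, a little more while the flap opens. It moves the pusher 2.7 times as far. Released, it rises by itself.
- pusher (a joint): Travel of the pusher, a flat aluminium bar 24 mm wide and 13 mm high in the middle of the bay, towards the keeper (-y of the keeper): 0 at rest, 0.108 m at the plunger's stop. It then stands 38 mm inside the mouth; short of the full stroke the flap stays propped on the box.
- flap (a joint): Angle of the orange flap that hangs inside the keeper's mouth from a hinge at its top: 0 shut, up to 1.5 rad swung inwards; a light spring shuts it. A notch lets the pusher bar pass.
- probe_box: Loose orange and black box, 68 x 68 x 20 mm, a bystander; origin at the centre of its underside.
- vial: Loose brown glass vial with black cap, 22 mm across, 49 mm high, a bystander; origin at the centre of its underside.
- loupe: Loose black eye loupe, 35 mm across, 34 mm high, a bystander; origin at the centre of its underside.
Mind the look-alikes: they are no part of the job. There is more than one size of the part that bears chip_box_centre; the job needs the middle-sized.

How it is judged (in metres and radians):
On the way, in this order (a step that is already met when the one before it is completed fails the run):
1. the chip box lies flat in the loading bay against the fence (centre within 10 mm of touching it), with the plunger up (x of chip_box_centre in the frame of keeper above -0.008 m and y of chip_box_centre in the frame of keeper between -0.018 and 0.018 m and height (world z) of chip_box_centre below 0.014 m and value of joint plunger below 0.004 m), for 0.2 s.
2. the plunger is pressed to its stop (beyond 38 mm of 40) and the box has gone through the mouth (value of joint plunger above 0.038 m and y of chip_box_centre in the frame of keeper below -0.08 m), for 0.1 s.
At the end, for the whole second after the job is handed in: The chip box lies flat and at rest inside the keeper (its centre more than 45 mm behind the mouth), the flap is shut (within 0.12 rad) and the plunger is up again (within 4 mm) (y of chip_box_centre in the frame of keeper between -0.15 and -0.08 m and x of chip_box_centre in the frame of keeper between -0.03 and 0.02 m and height (world z) of chip_box_centre below 0.014 m and angle between chip_box_centre's own z axis and vertical below 0.15 rad and linear speed of chip_box below 0.02 m/s and value of joint flap below 0.12 rad and value of joint plunger below 0.004 m); the robot touches nothing.
It fails at once if the probe box, the vial or the loupe is moved more than 30 mm (distance of any of probe_box, vial, loupe from where it was at the start of the episode above 0.03 m).
It fails at once if the vial is tipped over (angle between vial's own z axis and vertical above 0.7 rad).
It also fails if it takes over 56 s, if anything falls off the work surface, if the arm or the gripper's body presses on something with over 40 N, if the wrist force passes 120 N, or if a joint passes its speed limit or range.

### The arm

A 6-joint arm with a two-finger parallel gripper is mounted at the origin on a cart in front of the work surface, level with it; the furniture and walls round the work are solid. World frame = base frame: x ahead of the robot, y to its left, z up, the work surface at z = 0. Lengths are in mm, angles in rad, forces in N, time in s.
With the tool pointing down it reaches from about 275 to 825 mm from the base axis. Payload 5.2 kg.
Tool frame: the origin (TCP) lies at the very end of the fingers, on their centre line; the grasp point (between the pads) lies 19 mm behind it; z points along the fingers, y is the line along which they close (so a half turn about z gives the same grasp; the last joint's range is limited). The gripper opens to 93 mm and grips with 3 to 60 N. Pads are 15 mm wide; open, the fingers measure 128 mm over their backs; the gripper's body (75 mm by 188 mm) begins 65 mm behind the grasp point.
Start: joints at [-1.304, 0.259, 1.535, -0, 1.348, -0.203], TCP at [249.01, -490.407, 218.653] pointing down, gripper open.
Joint ranges: [-3.14, 3.14], [-0.91, 2.08], [0.19, 2.58], [-1.22, 4.36], [0.22, 2.71], [-3.12, 3.12]. Speed limits (rad/s): [2.57, 2.57, 3.14, 3.14, 3.14, 3.14].

### API

Orientations are given as [roll, pitch, yaw] about the fixed x, y, z axes, in that order (R = Rz(yaw) Ry(pitch) Rx(roll)).
In Python, from bench import robot gives the robot as it stands. The module is installed in compiled form; this text tells all that it offers. Calls block until the motion is done:
- robot.move_ptp(position, orientation): joint-space move of the TCP to a pose.
- robot.move_linear(position, ori=None, speed=150, f_stop=None): straight line of the TCP; ori=None keeps the orientation; speed is the mean speed in mm/s. With f_stop (N) it stops when the force on the tool has changed by that much, and returns True; else False.
- robot.move_j(angles): joint-space move.
- robot.move_gripper(opening): opening from 0.0 (shut) to 1.0 (fully open); the grip force is fixed at half the most; returns when the fingers have stopped.
- robot.sleep(seconds).
- robot.inverse_kinematics(position, orientation): joint angles nearest the present ones, or None.
- robot.get_image(name): name is "side" or "top" or "wrist"; returns a dict with "img" (384x512x3 uint8, blue, green, red), "fovy" (degrees; the focal length in pixels is half the picture's height over the tangent of half this angle, whatever the lens; pixels are square), "cx", "cy" (the principal point, pixels), "k1" (the pictures are not rectified: a ray, as slopes to the right and down, at radius r is drawn at 1 + k1 r^2 times it, then the intrinsics apply), "eye" and "orientation" of the camera in the world. Camera axes: x right, y down, z forward; pixel columns grow to the right and rows downward; lengths in mm; the calibration is good to about 2 mm. A picture is of the moment at which its call begins. There is no depth.
A pose or a line that the arm cannot do raises robot.MotionError and nothing moves.
- robot.hand_in(): hands the job in; it is judged then, once.
Readings, each from a call of its own:
- robot.current_t(): time.
- robot.current_qpos(): joint angles.
- robot.current_joint_vel(): joint speeds.
- robot.current_joint_efforts(): joint torques, N m.
- robot.current_tcp_pos(): TCP position.
- robot.current_eef_rot(): TCP orientation.
- robot.current_contact_force(): force on the tool from outside, world axes, zero at the start.
- robot.current_ft_torque(): the same for the moment, N m.
- robot.current_gripper_width(): opening from 0.0 (shut) to 1.0 (fully open).
- robot.current_finger_force(): force on a finger pad.
Only numpy, scipy, OpenCV 4.12 (cv2) and the standard library are available. Lean on these libraries where they do the work, as an engineer would, in place of code of your own. Each camera call takes 0.05 s, during which the arm holds its last target. There are 200 camera calls.

## Working session

There is one attempt and no reset: what is moved stays moved. The work goes in short steps, each a Python script; the robot and the scene stay as the last script left them, time stands still between calls to the robot, and variables do not carry over. Pictures are saved under pics/ and viewed, at most 10 in all, crops included, and the job is handed in when it is done.

```bash
mkdir -p pics; cat > h.py <<'E'
import numpy as np, cv2
from scipy.spatial.transform import Rotation as Ro
from bench import robot
def grab(n):
    d=robot.get_image(n); return d
def R(d):
    o=np.array(d["orientation"]); 
    return o if o.shape==(3,3) else Ro.from_euler('xyz',o).as_matrix()
def K(d):
    f=192/np.tan(np.radians(d["fovy"])/2); return f
def px2w(d,u,v,z):
    f=K(d); p=np.array([(u-d["cx"])/f,(v-d["cy"])/f]); q=p.copy()
    for _ in range(30): q=p/(1+d["k1"]*(q@q))
    r=R(d)@np.array([q[0],q[1],1]); e=np.array(d["eye"])
    return e+r*(z-e[2])/r[2]
def w2px(d,P):
    c=R(d).T@(np.array(P)-d["eye"]); q=c[:2]/c[2]; q=q*(1+d["k1"]*(q@q))
    return q*K(d)+[d["cx"],d["cy"]]
E
python3 - <<'E'
from h import *
a=grab("top");b=grab("side")
for d,n in((a,"top"),(b,"side")):
    print(n,d["fovy"],d["cx"],d["cy"],d["k1"],d["eye"],d["orientation"])
    cv2.imwrite(f"pics/{n}0.png",d["img"])
t=cv2.resize(a["img"],(800,600),interpolation=cv2.INTER_CUBIC);cv2.imwrite("pics/top0b.png",t)
t=cv2.resize(b["img"],(800,600),interpolation=cv2.INTER_CUBIC);cv2.imwrite("pics/side0b.png",t)
print(robot.current_t(),robot.current_eef_rot())
E
```

```text
top 47.68824168866017 250.15929123040954 197.45428887357784 -0.004725583554905478 [ 230.3102378    -4.33759762 1582.47063239] [-2.95050481 -0.00518844 -1.55713692]
side 53.91740856527694 248.35265067758655 193.52247479411534 -0.014706000853095928 [ 271.04383925 -791.3339862   827.45698143] [-2.30370778 -0.01338354 -0.31163473]
0.1 [-3.13999856e+00 -3.14269862e-04  4.69765929e-01]
```

View pics/top0b.png

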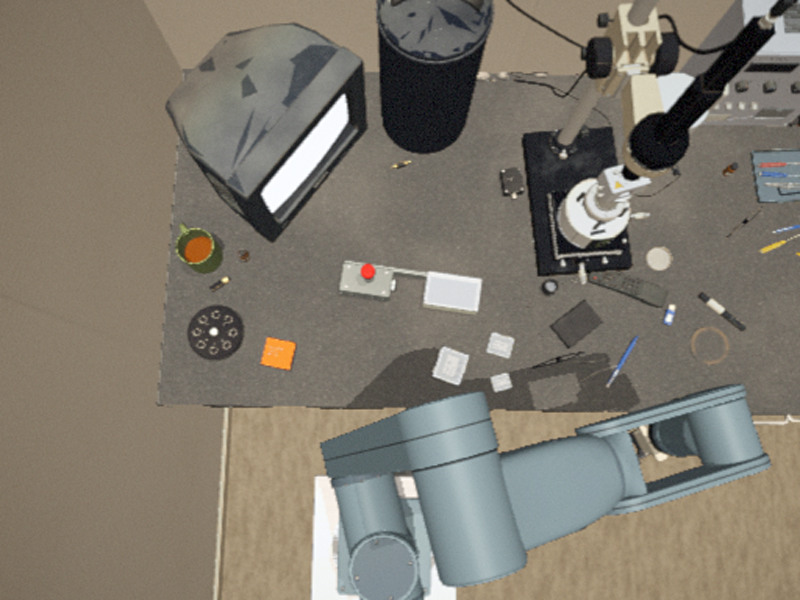

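View pics/side0b.png

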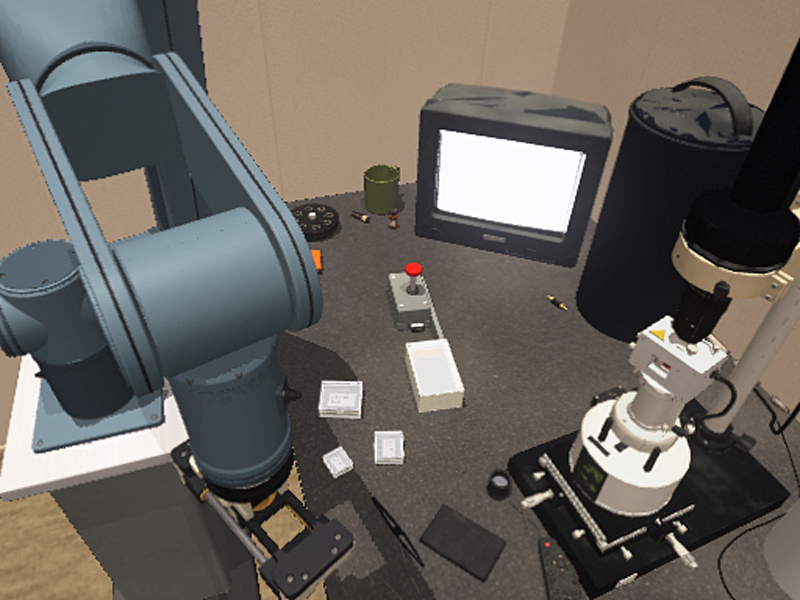

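The top view (800x600) shows three clear boxes. The large one is at (450,366), the medium at (500,345) and the small at (501,382). The white keeper at (452,291) could also be mistaken for a box. The plunger is at (368,271), the probe box at (278,353), the loupe at (549,287) and the vial probably near (670,314). By size I choose the medium box at (500,345), which is (390,447) in the side view. Next I measure.

```bash
python3 - <<'E'
from h import *
a=cv2.imread("pics/top0.png"); d=grab("top"); s=grab("side")
hsv=cv2.cvtColor(a,cv2.COLOR_BGR2HSV)
red=((hsv[...,0]<5)|(hsv[...,0]>174))&(hsv[...,1]>180)&(hsv[...,2]>120)
m=red.astype(np.uint8);m[:, :200]=0;m[:,300:]=0;m[:150]=0;m[200:]=0
ys,xs=np.nonzero(m);print("red top px",xs.mean(),ys.mean(),len(xs),px2w(d,xs.mean(),ys.mean(),113))
br=((hsv[...,2]>115)&(hsv[...,1]<60)).astype(np.uint8)
br[:165]=0;br[255:]=0;br[:,:210]=0;br[:,350:]=0
cs,_=cv2.findContours(br,cv2.RETR_EXTERNAL,cv2.CHAIN_APPROX_NONE)
for c in cs:
    if cv2.contourArea(c)<30: continue
    (x,y),wh,an=cv2.minAreaRect(c)
    z=19 if y>200 else 47
    B=np.array([px2w(d,*p,z)[:2] for p in cv2.boxPoints(((x,y),wh,an))])
    print((round(x),round(y)),"ctr",B.mean(0).round(1),"sides",np.linalg.norm(B[1]-B[0]).round(1),np.linalg.norm(B[2]-B[1]).round(1),"ang",np.arctan2(*(B[1]-B[0])[::-1]).round(3),"sidepx",w2px(s,[*B.mean(0),z]).round(0))
hs=cv2.cvtColor(s["img"],cv2.COLOR_BGR2HSV)
m=(((hs[...,0]<5)|(hs[...,0]>174))&(hs[...,1]>180)&(hs[...,2]>120)).astype(np.uint8)
m[:160]=0;m[190:]=0;m[:,:240]=0;m[:,300:]=0
ys,xs=np.nonzero(m);print("red side",xs.mean(),ys.mean(),len(xs),px2w(s,xs.mean(),ys.mean(),110))
c=cv2.resize(d["img"][165:255,210:350],(800,514),interpolation=cv2.INTER_CUBIC);cv2.imwrite("pics/crop1.png",c)
E
```

```text
red top px 235.0 173.27118644067798 59 [599.65063197  45.87783121 113.        ]
(298, 252) ctr [ 334.6 -182.3] sides 78.9 10.7 ang -1.557 sidepx [196. 270.]
(344, 248) ctr [ 353.  -347.7] sides 36.1 43.0 ang -1.557 sidepx [219. 323.]
(280, 210) ctr [ 492.9 -116.2] sides 517.5 329.7 ang -1.556 sidepx [246. 238.]
red side 264.3066666666667 171.74666666666667 75 [601.27509806  44.37594656 110.        ]
```

View pics/crop1.png

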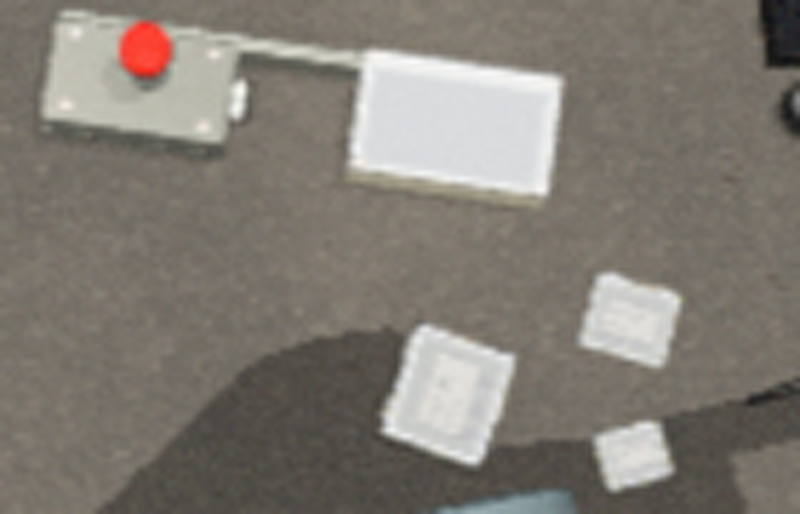

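The crop confirms the choice: the medium box is at (631,320). The large box is at (448,395), the small at (634,456), the keeper roof at (456,123) and the housing at (140,80). Next I take a wrist view.

```bash
python3 - <<'E'
from h import *
d=grab("top")
def c(u,v,z): return px2w(d,210+(u+.5)/5.714-.5,165+(v+.5)/5.714-.5,z)[:2]
for n,z,P in(("mid",19,[(605,272),(682,294),(662,367),(581,346)]),("large",19,[(425,324),(515,354),(480,466),(382,432)]),("small",19,[(658,420),(674,474),(612,491),(594,440)]),("roof",47,[(365,52),(563,75),(548,197),(353,168)]),("house",54,[(65,12),(240,38),(222,145),(43,120)])):
    B=np.array([c(*p,z) for p in P]);e=np.roll(B,-1,0)-B
    print(n,B.mean(0).round(1),np.linalg.norm(e,axis=1).round(1),np.arctan2(e[:,1],e[:,0]).round(3))
x,y=c(631,320,19)
robot.move_ptp([x-40,y+60,330],[np.pi,0,0])
w=grab("wrist");print(w["fovy"],w["cx"],w["cy"],w["k1"],w["eye"],w["orientation"],robot.current_tcp_pos(),robot.current_t())
cv2.imwrite("pics/w1.png",w["img"])
E
```

```text
mid [ 451.2 -264.1] [50.7 48.9 52.7 50.3] [-1.84   2.858  1.328 -0.322]
large [ 402.4 -148.3] [59.9 74.6 65.  74.1] [-1.882  2.834  1.25  -0.375]
small [ 364.6 -263.9] [35.1 40.7 33.6 42.7] [-2.87   1.849  0.329 -1.257]
roof [ 571.5 -150.5] [126.7  79.8 124.1  75.8] [-1.675  3.011  1.435 -0.097]
house [595.6  49.2] [112.5  70.3 114.   71.5] [-1.708  2.993  1.444 -0.169]
66.8671746135699 255.08869953480675 190.74350428489933 -0.027708556109187002 [ 486.63778449 -203.73595656  495.31300331] [ 2.86336372e+00  6.33189991e-04 -1.57053732e+00] [ 410.69647728 -203.90850773  329.49087487] 1.6083
```

View pics/w1.png

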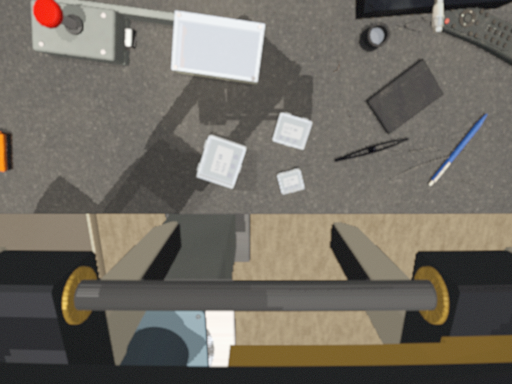

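The wrist view shows the medium box at (293,130), the large at (221,160) and the small at (291,181). The keeper roof is at (218,45), the housing at (78,30) and the loupe at (374,37). Two closer wrist views will refine this.

```bash
python3 - <<'E'
from h import *
robot.move_ptp([600,-60,235],[np.pi,0,0])
a=grab("wrist");cv2.imwrite("pics/wA.png",a["img"])
robot.move_ptp([450,-264,170],[np.pi,0,0])
b=grab("wrist");cv2.imwrite("pics/wB.png",b["img"])
import pickle;pickle.dump((a,b),open("ab.pkl","wb"))
print(robot.current_t())
for d in(a,b): print(d["eye"],d["orientation"])
for k in(1,-1):
  for t in (-.28,-.12): print(robot.inverse_kinematics([451,-264,5],[np.pi,0,t+k*np.pi/2]),robot.inverse_kinematics([590,-55,5],[np.pi,0,t+k*np.pi/2]))
i=np.hstack([a["img"],b["img"]]);cv2.imwrite("pics/ab.png",cv2.resize(np.vstack([a["img"][:300],b["img"][:300]]),(682,800))[:, :]) if 0 else None
cv2.imwrite("pics/wAc.png",cv2.resize(a["img"],(800,600),interpolation=cv2.INTER_CUBIC))
cv2.imwrite("pics/wBc.png",cv2.resize(b["img"],(800,600),interpolation=cv2.INTER_CUBIC))
E
```

```text
3.7333
[675.47134397 -61.10036891 401.22121437] [ 2.86409054e+00 -1.94088224e-04 -1.57115857e+00]
[ 526.10218325 -264.0588963   336.65475966] [ 2.86548233e+00 -4.59001437e-05 -1.57101602e+00]
[-7.43233320e-01  4.54759272e-01  1.84983656e+00 -4.44089210e-16
  8.36996824e-01 -4.63233320e-01] [-2.81044750e-01  5.49891004e-01  1.67020969e+00 -4.44089210e-16
  9.21491964e-01 -1.04474998e-03]
[-0.74323332  0.45475927  1.84983656  0.          0.83699682 -0.62323332] [-2.81044750e-01  5.49891004e-01  1.67020969e+00 -4.44089210e-16
  9.21491964e-01 -1.61044750e-01]
[-7.43233320e-01  4.54759272e-01  1.84983656e+00 -4.44089210e-16
  8.36996824e-01  2.67835933e+00] None
[-7.43233320e-01  4.54759272e-01  1.84983656e+00 -4.44089210e-16
  8.36996824e-01  2.51835933e+00] [-2.81044750e-01  5.49891004e-01  1.67020969e+00 -4.44089210e-16
  9.21491964e-01  2.98054790e+00]
```

View pics/wAc.png

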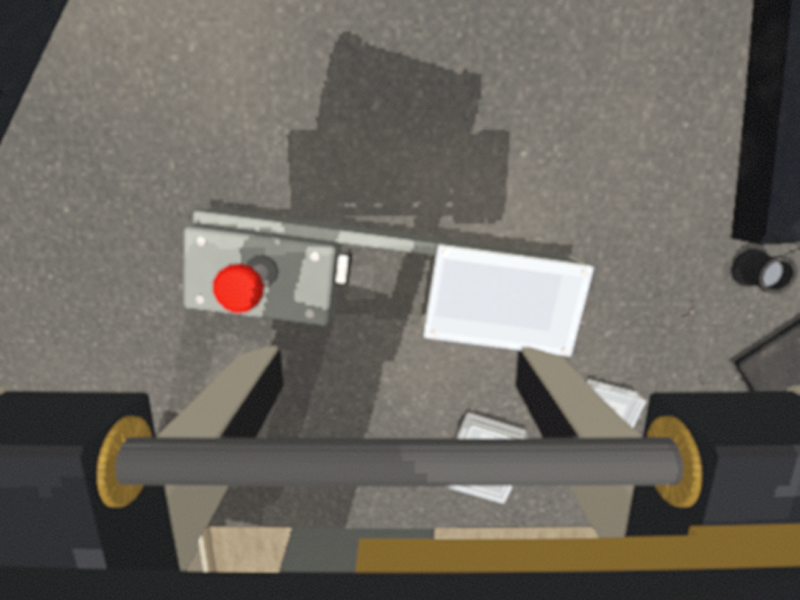

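View pics/wBc.png

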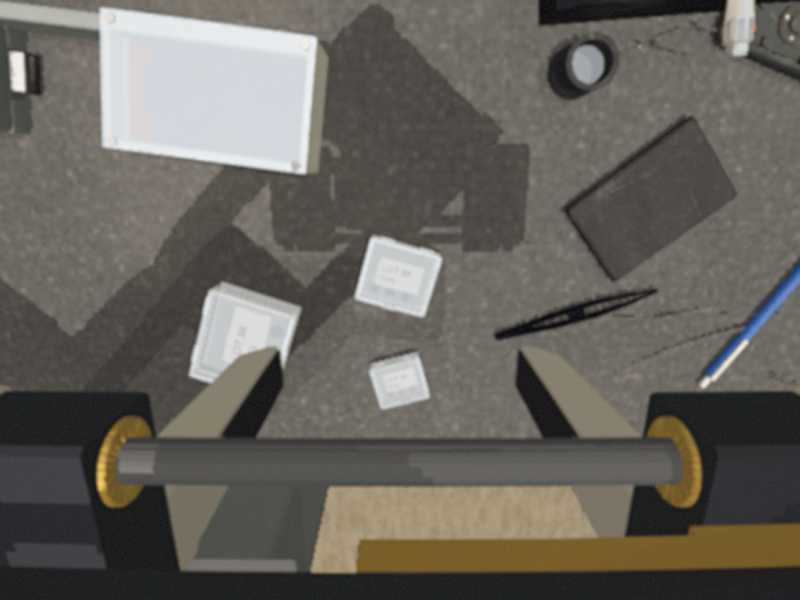

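View A shows the housing top at corners (185,227), (336,247), (328,324) and (184,307). The roof corners are (438,245), (593,266), (573,356) and (425,337), and the red head is at (238,289). View B shows the medium box top at corners (371,236), (441,252), (425,317) and (357,297), labelled and clear of the small box at (400,380).

```bash
python3 - <<'E'
from h import *
import pickle
a,b=pickle.load(open("ab.pkl","rb"))
def c(d,u,v,z): return px2w(d,(u+.5)*.64-.5,(v+.5)*.64-.5,z)[:2]
def quad(n,d,z,P):
    P=np.array(P,float)
    g=cv2.cvtColor(d["img"],cv2.COLOR_BGR2GRAY)
    B=np.array([c(d,*p,z) for p in P]);e=np.roll(B,-1,0)-B
    print(n,B.mean(0).round(1),np.linalg.norm(e,axis=1).round(1),(np.arctan2(e[:,1],e[:,0])%(np.pi/2)-np.pi/2).round(3));return B
h=quad("houseA",a,54,[(185,227),(336,247),(328,324),(184,307)])
r=quad("roofA",a,47,[(438,245),(593,266),(573,356),(425,337)])
quad("roofB",b,47,[(100,9),(318,37),(306,174),(103,146)])
quad("midB",b,19,[(371,236),(441,252),(425,317),(357,297)])
hs=cv2.cvtColor(a["img"],cv2.COLOR_BGR2HSV)
m=(((hs[...,0]<5)|(hs[...,0]>174))&(hs[...,1]>150)&(hs[...,2]>120)).astype(np.uint8);m[:,:100]=0;m[220:]=0
ys,xs=np.nonzero(m);(x,y),rad=cv2.minEnclosingCircle(np.c_[xs,ys].astype(np.float32))
print("plunger",px2w(a,xs.mean(),ys.mean(),115),px2w(a,x,y,115),"diam",2*rad*(401-115)/K(a))
# box by mask in B
g=cv2.cvtColor(b["img"],cv2.COLOR_BGR2GRAY)
s=cv2.cvtColor(b["img"],cv2.COLOR_BGR2HSV)
m=(g>118).astype(np.uint8);m[:, :222]=0;m[:148]=0;m[210:]=0;m[:,290:]=0
cs,_=cv2.findContours(m,cv2.RETR_EXTERNAL,cv2.CHAIN_APPROX_NONE);k=max(cs,key=cv2.contourArea)
W=np.array([px2w(b,*p[0],19)[:2] for p in k],np.float32);print("mid mask",cv2.minAreaRect(W))
for n,P,Lx in(("h",h,104),("r",r,-97.5)):
    for yw in(-.10,-.12,-.14):
        Rz=np.array([[np.cos(yw),-np.sin(yw)],[np.sin(yw),np.cos(yw)]]);print(n,yw,(P.mean(0)-Rz@[-1.5,Lx]).round(1))
E
```

```text
houseA [593.9  49.4] [116.3  63.3 116.3  64.7] [-0.135 -0.14  -0.124 -0.14 ]
roofA [ 571.1 -149.8] [125.4  77.9 126.6  77.5] [-0.134 -0.102 -0.137 -0.117]
roofB [ 570.4 -149.9] [125.9  77.2 125.5  75.9] [-0.13  -0.141 -0.14  -0.136]
midB [ 452.6 -263.8] [50.6 49.4 51.9 45.7] [-0.226 -0.215 -0.299 -0.241]
plunger [601.19781867  44.07428263 115.        ] [601.52002504  44.04145943 115.        ] diam 30.804105616232725
mid mask ((451.6339416503906, -263.4125061035156), (54.733436584472656, 52.455650329589844), 73.99501037597656)
h -0.1 [585.  -54.2]
h -0.12 [582.9 -54. ]
h -0.14 [580.8 -53.8]
r -0.1 [582.3 -52.9]
r -0.12 [584.3 -53.2]
r -0.14 [586.2 -53.5]
```

Both views agree. The bay is at about (586.5, -54) with yaw -0.133, and the box is at (452, -263.7) with yaw of about -0.26. The predicted plunger position matches within 2 mm. Now I grasp and set down.

```bash
cat >> h.py <<'E'
O=np.array([586.5,-54.]);YK=-0.133
def kw(x,y,z):
    c,s=np.cos(YK),np.sin(YK); return [O[0]+c*x-s*y,O[1]+s*x+c*y,z]
def wk(p):
    c,s=np.cos(YK),np.sin(YK); q=np.array(p)[:2]-O; return np.array([c*q[0]+s*q[1],-s*q[0]+c*q[1]])
OK=[np.pi,0,YK+np.pi/2]
E
python3 - <<'E'
from h import *
ob=[np.pi,0,-0.26+np.pi/2]
robot.move_gripper(0.75)
robot.move_ptp([452,-263.7,110],ob)
hit=robot.move_linear([452,-263.7,4],speed=120,f_stop=8)
print("hit",hit,robot.current_tcp_pos())
robot.move_gripper(0.3)
print("w",robot.current_gripper_width()*93,robot.current_finger_force())
robot.move_linear([452,-263.7,110],speed=150)
robot.move_ptp(kw(-22,0,110),OK)
d=grab("side");cv2.imwrite("pics/s2.png",d["img"])
u,v=w2px(d,robot.current_tcp_pos()).astype(int);print(u,v,robot.current_gripper_width()*93,robot.current_t())
cv2.imwrite("pics/s2c.png",cv2.resize(d["img"][max(v-90,0):v+90,max(u-120,0):u+120],(720,540),interpolation=cv2.INTER_CUBIC))
E
```

```text
hit False [ 452.48787424 -264.09934276    4.60241249]
w 45.957101595641994 30.001110434532166
263 194 45.51643866040572 8.9333
```

View pics/s2c.png

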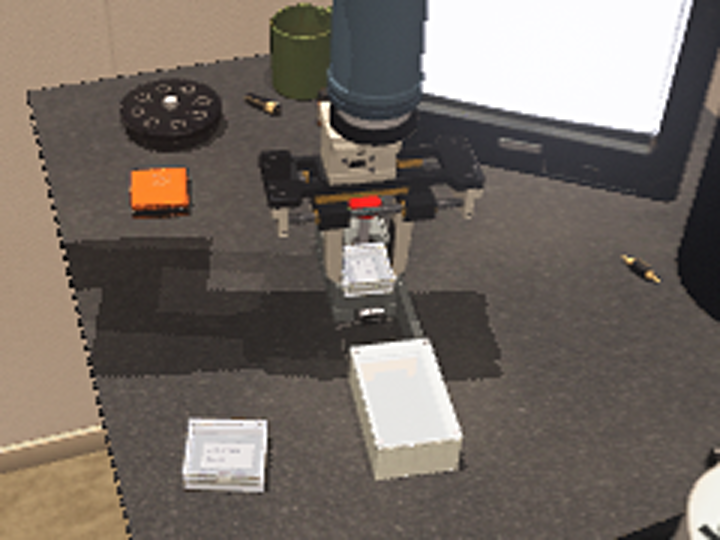

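The box is held level between the fingers at (368,268) in the crop, above the bay. Now I lower it, release and push it to the fence.

```bash
python3 - <<'E'
from h import *
p0=robot.current_tcp_pos();print(p0,wk(p0))
robot.move_linear(kw(-22,0,25),speed=100,f_stop=10)
print("down",robot.move_linear(kw(-22,0,4),speed=40,f_stop=6),robot.current_tcp_pos(),robot.current_contact_force())
robot.move_gripper(0.60);robot.sleep(.1)
print("rel",robot.current_gripper_width()*93,robot.current_contact_force())
robot.move_linear(kw(-22,0,100),speed=150)
robot.move_gripper(0.0)
robot.move_ptp(kw(-95,0,100),OK)
d=grab("wrist");cv2.imwrite("pics/w3.png",cv2.resize(d["img"],(800,600)))
t=grab("top");cv2.imwrite("pics/t3.png",t["img"])
import pickle;pickle.dump((d,t),open("d3.pkl","wb"))
print(robot.current_t(),w2px(d,kw(0,0,0))*1.5625,w2px(d,kw(-22,0,19))*1.5625)
E
```

```text
[564.21342136 -52.40218014 109.60539979] [-22.30163946  -1.37167522]
down True [564.22339068 -50.93097696   4.24769718] [0.32827482 0.65960082 4.03661066]
rel 55.97623208736908 [-1.73829914 -0.2067747   0.57307183]
13.25 [555.98273534 298.92696595] [528.64861396 308.06465172]
```

View pics/w3.png

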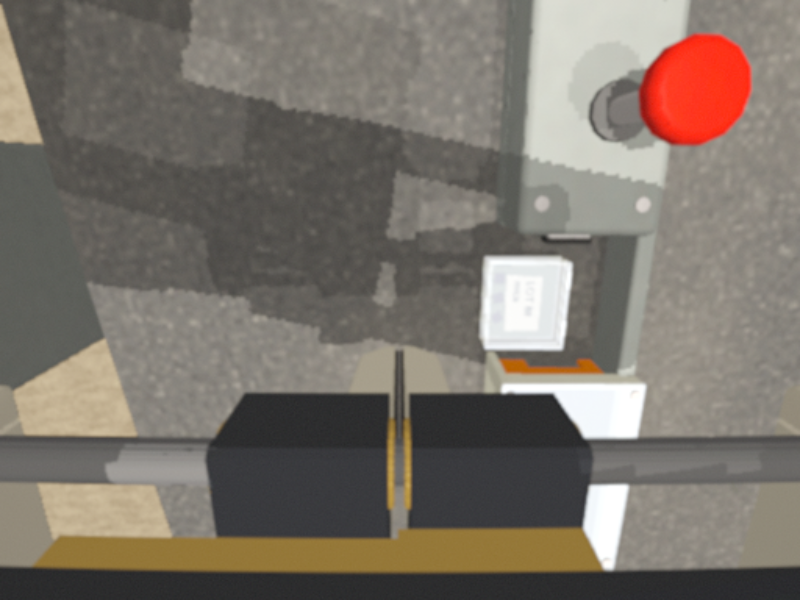

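The box lies square in the bay at (527,303), with the pusher at (567,238), the orange flap at (550,367) and the fence at about (610,300). Now I push it to the fence.

```bash
python3 - <<'E'
from h import *
import pickle
print(robot.move_linear(kw(-95,1,6),speed=120,f_stop=8))
print(robot.move_linear(kw(-68,1,6),speed=60,f_stop=5))
print("push",robot.move_linear(kw(-28,1,6),speed=25,f_stop=6),robot.current_tcp_pos(),wk(robot.current_tcp_pos()),robot.current_contact_force())
robot.move_linear(kw(-95,1,6),speed=120)
robot.move_linear(kw(-95,0,100),speed=180)
d=grab("wrist");cv2.imwrite("pics/w4.png",cv2.resize(d["img"],(800,600))[150:450,350:750])
print(robot.current_t())
def c(u,v,z): return px2w(d,(u+.5)*.64-.5,(v+.5)*.64-.5,z)
for x in(-22,1,3,):print(x,w2px(d,kw(x,0,19))*1.5625-[350,150])
E
```

```text
False
False
push True [552.0904422  -48.21259347   5.42887722] [-34.87312861   1.17330431] [ 0.72280226 -0.11381172 -0.21901246]
17.3917
-22 [178.72831419 158.71814573]
1 [219.07105357 158.77846961]
3 [222.57077989 158.78347843]
```

View pics/w4.png

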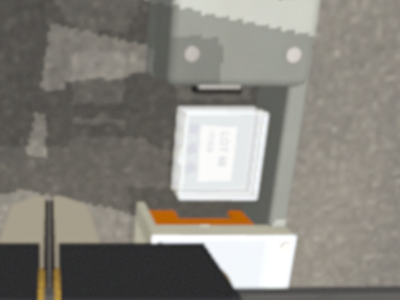

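The box is now against the fence and square: its centre in the crop is about (221,153), against a predicted (219–222,159). Next I press the plunger.

```bash
python3 - <<'E'
from h import *
P=[600.5,44.6]
robot.move_linear([*robot.current_tcp_pos()[:2],140],speed=200)
robot.move_ptp([*P,135],OK)
print("touch?",robot.move_linear([*P,118],speed=60,f_stop=4))
print("press",robot.move_linear([*P,73.5],speed=25,f_stop=25),robot.current_tcp_pos(),robot.current_contact_force())
robot.sleep(.4);print(robot.current_tcp_pos(),robot.current_contact_force())
d=grab("side");cv2.imwrite("pics/s5.png",d["img"])
robot.move_linear([*P,135],speed=40);robot.sleep(.3);print(robot.current_contact_force())
robot.move_ptp(kw(-150,40,220),OK);robot.sleep(.3)
d=grab("side");t=grab("top");w=grab("wrist")
u,v=w2px(d,kw(0,-50,20)).astype(int)
c=[cv2.resize(d["img"][v-60:v+60,u-60:u+60],(480,480),interpolation=cv2.INTER_CUBIC)[:300*2]]
T=t["img"];u,v=w2px(t,kw(0,-20,20)).astype(int);c.append(cv2.resize(T[v-40:v+40,u-26:u+26],(312,480),interpolation=cv2.INTER_CUBIC))
cv2.imwrite("pics/fin.png",np.hstack(c));cv2.imwrite("pics/wfin.png",w["img"])
print(robot.current_t())
E
```

```text
touch? False
press False [600.82384224  44.60378964  75.26721467] [-4.04049991  0.41652874 12.65052558]
[600.80775283  44.61549014  75.23589626] [-3.66940581 -1.35670083 11.77840036]
[ 1.03583677  0.83068137 -0.66888933]
24.3667
```

View pics/fin.png

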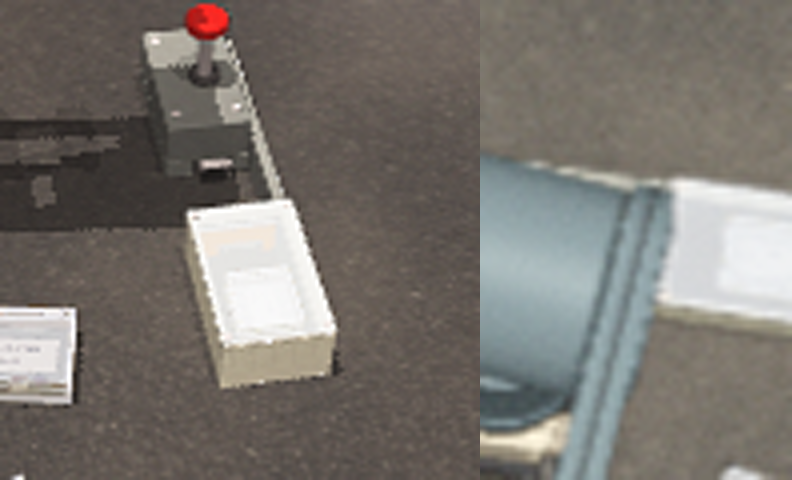

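After the press (TCP at 75.2 mm, stop felt), the plunger is up again at (207,20) with the pusher back at (215,168). The box shows flat through the clear roof at (265,300), with a gap behind the orange flap at (240,240). I check the box's position numerically and hand in.

```bash
python3 - <<'E'
from h import *
d=grab("side");u,v=w2px(d,kw(0,-50,20)).astype(int)
y=wk(px2w(d,u-60+265/4,v-60+300/4,19));print(y,robot.current_contact_force())
if -150<y[1]<-80: print(robot.hand_in())
E
```

```text
[   4.78875125 -104.94107857] [ 0.01970156  0.44877598 -0.37131427]
the job is handed in; nothing more can be done
None
```

The job is handed in: the medium chip box went through the flap and sits in the keeper about 105 mm right of the bay centre (limits 80 to 150 mm). In the last pictures it lies flat, with the flap shut and the plunger up again; no verdict came back.

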